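# Set the reel stand against the rail and hang the empty reel

## Robot

A 6-joint arm with a two-finger parallel gripper is mounted at the origin on the work surface. World frame = base frame: x ahead of the robot, y to its left, z up, the work surface at z = 0. Lengths are in mm, angles in rad, forces in N, time in s.
With the tool pointing down it reaches from about 425 to 950 mm from the base axis. Payload 14.7 kg.
Tool frame: the origin (TCP) lies midway between the tips of the shut fingers; the grasp point (between the pads) lies 19 mm behind it; z points along the fingers, y is the line along which they close (so a half turn about z gives the same grasp; the last joint's range is limited). The gripper opens to 85 mm and grips with 20 to 120 N. Pads are 22 mm wide; open, the fingers measure 114 mm over their backs; the gripper's body (76 mm by 85 mm) begins 54 mm behind the grasp point. The pads swing forward as they close: fully open they stand 13 mm farther back than shut.
Start: joints at [-1.229, 0.48, 1.596, -0, 1.065, -0.047], TCP at [246.416, -601.474, 231.297] pointing down, gripper open.
Joint ranges: [-2.75, 2.75], [-0.82, 2.05], [0.23, 2.67], [-1.56, 4.7], [0.09, 2.69], [-2.92, 2.92]. Speed limits (rad/s): [1.89, 1.89, 2.39, 3.01, 3.01, 3.01].

## Interface

Orientations are given as a rotation vector (axis times angle).
In Python, from rig import robot gives the robot as it stands. The module is installed in compiled form; this text tells all that it offers.
- The arm moves only by the tool drive_tool, never from a script. Its argument "series" is a list that holds one entry, the list of rows, each a list of 5 numbers: the shift along the tool's x, y, z in units of 40 mm (1.0 is 40 mm), then the turn about the tool's z in units of 6 degrees (1.0 is 6 degrees), then the gripper's target within -1 to 1 (shut at 1, half-way at 0, fully open at -1). A call has 1 to 8 rows; each row is the pose to reach, as a shift and turn from the pose commanded when the call began, along the tool's axes at that moment; what a row does not reach only later rows make up. A row lasts 1/8 s, in which the tool goes at most 62.5 mm and 10.7 degrees, less where a joint would pass 70% of its speed; a pose out of reach is approached as far as the arm can. A call with a gripper value outside its range is refused whole. The fingers move at their own pace and stop on an object; the grip force is fixed at half the most. Time passes only in rows, so rows that repeat a pose let the fingers close. It gives the time, the measured TCP pose, the force, the opening and the grip force at its end, in the units of the state.
- robot.state(): the state, without advancing time (a new reading comes with each control period).
- robot.capture(name): name is "scene" or "top" or "wrist"; returns (picture, depth): 400x640x3 uint8, red, green, blue; 400x640 float32, mm along the optical axis (not along the pixel's ray), 0 where there is no reading.
- robot.camera_params(name): a dict with "camera_matrix" (3x3 intrinsics, pixels), "distortion" ([k1, k2, p1, p2, k3] as OpenCV has them; the pictures are not rectified), "extrinsics" (4x4, takes a point from world to camera coordinates); the wrist camera has in their place "T_tool_cam" (4x4, takes a point from camera to tool coordinates, whose origin is the TCP and whose axes are the flange's). Camera axes: x right, y down, z forward; pixel columns grow to the right and rows downward; lengths in mm; the calibration is good to about 2 mm. A picture is of the moment at which its call begins: read the wrist's pose just before it. camera_params takes no time and is no camera call.
- robot.finish_job(): hands the job in; it is judged then, once.
The state is a dict: "time_s": time; "joint_pos": joint angles; "dq": joint speeds; "effort": joint torques, N m; "tool_pos": TCP position; "orientation": TCP orientation; "ft_force": force on the tool from outside, world axes, zero at the start; "moment": the same for the moment, N m; "gripper_width": opening from 0.0 (shut) to 1.0 (fully open); "gripper_force": force on a finger pad.
Only numpy, scipy, OpenCV 4.12 (cv2) and the standard library are available. Lean on these libraries where they do the work, as an engineer would, in place of code of your own. Each camera call takes 0.05 s, during which the arm holds its last target. There are 200 camera calls.

## Task

First move the heavy reel stand back across the bench until the whole back edge of its base is square and flush against the stop rail, keeping it upright. Then hang the empty reel on the stand's slanted peg, slid down the peg as far as it goes, and let go with the stand still flush against the rail. Leave the tub, the power supply and the screwdriver where they are.

Things in the scene. Friction and masses are not known exactly. Their poses are not given: they have to be found in the camera images.
- rail: Aluminium stop rail fixed to the bench beyond the stand, 30 mm deep (x) x 460 mm long (y) x 30 mm high. Origin at the centre of its underside; x points away from the stand, y along the rail. The face that the stand must meet is at x = -15 mm. Its place and angle vary.
- stand: Loose steel reel stand, 1 to 1.6 kg (8 to 20 N to slide). Flat U-shaped base 160 deep (x) x 220 wide (y) x 30 mm high; origin at the centre of its underside, x towards the rail. Back bar over the full width at x = 0 to 80 mm; two feet 50 mm wide, x = -80 to 0, at y = +85 and -85 mm. Post 30 x 40 mm at x = 53, 118 mm high, carries the peg, which overhangs to x = -26 mm. Pushing one foot turns it.
- foot_left (a point): Centre of the upright front end face (50 mm wide, 30 mm high) of the stand's left (+y) foot, 15 mm above the bench.
- foot_right (a point): The same point on the stand's right (-y) foot.
- back_left (a point): Left (+y) end of the upright back face of the stand's base, 15 mm above the bench: the corner to bring to the rail.
- back_right (a point): Right (-y) end of the same back face, 220 mm from the left one.
- peg: Round steel peg fixed to the stand, 16 mm diameter, round end. Origin on its axis at the seat, where it leaves a stop disc of 42 mm diameter, 130 mm above the bench, at x = 50 mm, y = 0 of the stand. Its z axis runs along the peg from the seat to its tip, 110 mm away; the peg leans over the feet, towards the robot, 40 degrees from vertical.
- reel_center (a point): Centre (on the axis, half-way up) of the empty grey plastic reel, 0.13 to 0.25 kg, 95 mm tall, z along its axis; stands upright left or right of the stand. Flanges 100 mm across at 0 to 6 and 46 to 52 mm up; a hub tube 50 mm across sticks out above, 52 to 95 mm up, to grasp. Bore 30 mm right through. Seated, its centre is 47.5 mm from the seat along the peg.
- tub: Bystander: closed white plastic tub with a grey lid, 76 mm diameter, 95 mm tall, no bore, on the other side of the stand from the reel. Origin at the centre of its underside.
- psu: Bystander: steel plug-in power supply, 100 x 80 x 40 mm, with a 25 mm handle on its -x end, lying to the left (+y). Origin at the centre of its underside.
- driver: Bystander: screwdriver 200 mm long lying to the right (-y), along x. Origin at the middle of its underside.

How it is judged (in metres and radians):
On the way, in this order (a step that is already met when the one before it is completed fails the run):
1. the stand's back edge is flush against the rail, both ends within 6 mm of its face (x of each of back_left, back_right in the frame of rail above -0.021 m and y of back_left in the frame of rail below 0.235 m and y of back_right in the frame of rail above -0.235 m), for 0.2 s.
2. the reel is threaded on the peg and down to its seat (z of reel_center in the frame of peg between 0.035 and 0.058 m and angle between the z axis of reel_center and the z axis of peg, either way round below 0.25 rad and x of reel_center in the frame of peg between -0.013 and 0.013 m and y of reel_center in the frame of peg between -0.013 and 0.013 m), for 0.2 s.
At the end, for the whole second after the job is handed in: The stand is upright with both ends of its back edge within 6 mm of the rail's face and within the rail's length; the reel is on the peg, in line with it, within about 10 mm of its seat, and released (all of step 1 and all of step 2 and angle between stand's own z axis and vertical below 0.05 rad and linear speed of stand below 0.02 m/s); the robot touches nothing.
It fails at once if the stand is tipped more than 15 degrees (angle between stand's own z axis and vertical above 0.26 rad).
It fails at once if the tub is moved more than 25 mm (distance of tub from where it was at the start of the episode above 0.025 m).
It fails at once if the power supply is moved more than 25 mm (distance of psu from where it was at the start of the episode above 0.025 m).
It fails at once if the screwdriver is moved more than 25 mm (distance of driver from where it was at the start of the episode above 0.025 m).
It also fails if it takes over 72 s, if anything falls off the work surface, if the arm or the gripper's body presses on something with over 40 N, if the wrist force passes 120 N, or if a joint passes its speed limit or range.

## Working session

There is one attempt and no reset: what is moved stays moved. The work goes in short steps, Python scripts to look and compute and a tool call to move; the robot and the scene stay as the last step left them, time stands still between calls to the robot, and variables do not carry over. Pictures are saved under pics/ and viewed, at most 10 in all, crops included, and the job is handed in when it is done.

Besides the shell and the picture viewer there is one more tool, called after "Request:" as name(argument=value, ...), one argument or row to a line, values as JSON. drive_tool: Moves the arm, as the interface text tells. Its arguments: {"type":"object","properties":{"series":{"type":"array"}},"required":["series"]}

```bash
mkdir -p pics
python3 - <<'E'
from rig import robot
import cv2,numpy as np
s=robot.state();print(s)
for n in("scene","top"):
    p,d=robot.capture(n);cv2.imwrite(f"pics/{n}0.png",p[:,:,::-1]);np.save(f"pics/{n}0d.npy",d)
    c=robot.camera_params(n);print(n,{k:np.round(np.array(v),3).tolist() for k,v in c.items()})
print(robot.camera_params("wrist"))
E
```

```text
{'time_s': 0.0, 'joint_pos': array([-1.22861191e+00,  4.80834045e-01,  1.59687422e+00,  1.08777313e-05,
        1.06510287e+00, -4.65731906e-02]), 'dq': array([-1.00675547e-03, -4.40904725e-05, -2.29877957e-04, -1.64887625e-04,
        1.40138440e-03,  5.69676494e-04]), 'effort': array([ 5.83423986e-03, -9.50634813e+01, -4.30171680e+01,  1.71267302e-04,
        1.24909007e-02, -1.01997005e-04]), 'tool_pos': array([ 246.27471955, -601.0900032 ,  230.67083031]), 'orientation': array([-3.08124742e+00, -6.06579656e-01,  2.66985771e-04]), 'ft_force': array([-0.92232541, -0.06993202, -1.53088499]), 'moment': array([0.04324206, 0.00139842, 0.00735463]), 'gripper_force': 0.0, 'gripper_width': 1.0044015469734993}
scene {'camera_matrix': [[370.066, 0.0, 323.569], [0.0, 370.066, 202.08], [0.0, 0.0, 1.0]], 'distortion': [-0.084, 0.0, 0.0, 0.0, 0.0], 'extrinsics': [[-0.2, 0.98, -0.005, 142.608], [0.813, 0.163, -0.558, -437.942], [-0.546, -0.115, -0.83, 1410.659], [0.0, 0.0, 0.0, 1.0]]}
top {'camera_matrix': [[466.414, 0.0, 311.382], [0.0, 466.414, 188.689], [0.0, 0.0, 1.0]], 'distortion': [0.039, 0.0, 0.0, 0.0, 0.0], 'extrinsics': [[-0.002, -1.0, 0.006, -9.643], [-0.998, 0.002, -0.055, 608.941], [0.055, -0.006, -0.998, 1335.879], [0.0, 0.0, 0.0, 1.0]]}
{'camera_matrix': array([[323.30216279,   0.        , 319.15099821],
       [  0.        , 323.30216279, 204.21956598],
       [  0.        ,   0.        ,   1.        ]]), 'distortion': array([-0.05174222,  0.        ,  0.        ,  0.        ,  0.        ]), 'T_tool_cam': array([[ 3.27058227e-04, -9.65803121e-01, -2.59276348e-01,
         6.54786954e+01],
       [ 9.99999654e-01,  1.17413748e-04,  8.24061086e-04,
         4.88018845e-01],
       [-7.65438160e-04, -2.59276528e-01,  9.65802825e-01,
        -1.42135157e+02],
       [ 0.00000000e+00,  0.00000000e+00,  0.00000000e+00,
         1.00000000e+00]])}
```

View pics/top0.png

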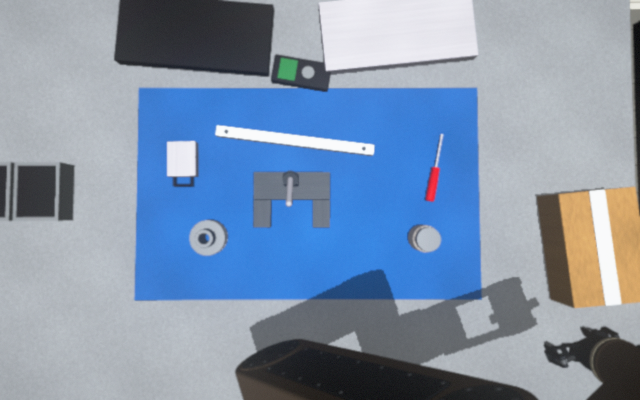

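View pics/scene0.png

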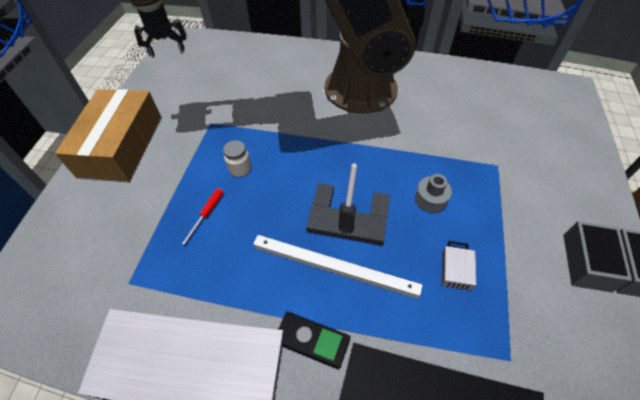

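The top view shows the rail from (216,131) to (374,150), the stand around (291,198) and the reel at (208,238). The tub is at (425,238), the PSU at (182,160) and the screwdriver at (435,170). The scene view shows the same layout from the other side.

```bash
cat > h.py <<'E'
from rig import robot
import cv2,numpy as np
from scipy.spatial.transform import Rotation as R
def rays(n,uv,T=None):
    c=robot.camera_params(n)
    q=cv2.undistortPoints(np.float64(uv).reshape(-1,1,2),c["camera_matrix"],c["distortion"])[:,0]
    q=np.c_[q,np.ones(len(q))]
    if T is None: T=np.linalg.inv(c["extrinsics"])
    return q,T
def onplane(n,uv,z,T=None):
    q,T=rays(n,uv,T); d=q@T[:3,:3].T; o=T[:3,3]
    return o+d*((z-o[2])/d[:,2])[:,None]
def cloud(n,depth,T=None):
    uv=np.stack(np.meshgrid(np.arange(640),np.arange(400)),-1).reshape(-1,2)
    q,T=rays(n,uv,T); P=(q*depth.reshape(-1,1))@T[:3,:3].T+T[:3,3]
    return P.reshape(400,640,3)
def toolT(s):
    T=np.eye(4);T[:3,:3]=R.from_rotvec(s["orientation"]).as_matrix();T[:3,3]=s["tool_pos"];return T
def sel(P,z0,z1,x0,x1,y0,y1):
    m=(P[...,2]>z0)&(P[...,2]<z1)&(P[...,0]>x0)&(P[...,0]<x1)&(P[...,1]>y0)&(P[...,1]<y1)
    return m
def rect(n,P,m,z,T=None):
    uv=np.argwhere(cv2.morphologyEx(m.astype(np.uint8),cv2.MORPH_OPEN,np.ones((2,2))))[:,::-1]
    W=onplane(n,uv,z,T)
    return cv2.boxPoints(cv2.minAreaRect(W[:,:2].astype(np.float32))).round(1),W
E
python3 - <<'E'
from h import *
d=np.load("pics/top0d.npy");P=cloud("top",d)
for uv in[(216,131),(374,150),(300,180),(208,238),(425,238),(182,160),(250,260)]: print(uv,P[uv[1],uv[0]].round(1))
base=onplane("top",[(135,300),(480,88)],0)
m=sel(P,20,40,300,950,-300,400)
n,l,st,ce=cv2.connectedComponentsWithStats(m.astype(np.uint8))
for i in range(1,n):
    if st[i,4]>100:
        b,W=rect("top",P,l==i,30);print(st[i],b.tolist())
for z0,z1,z in((85,105,95),(42,60,52)):
    m=sel(P,z0,z1,300,950,-400,400)
    n,l,st,ce=cv2.connectedComponentsWithStats(m.astype(np.uint8))
    for i in range(1,n):
        if st[i,4]>30:
            b,W=rect("top",P,l==i,z);c,r=cv2.minEnclosingCircle(W[:,:2].astype(np.float32));print(z,st[i],c,r)
print(toolT(robot.state()).round(3))
E
```

```text
(216, 131) [775.7 264.4  27. ]
(374, 150) [ 723.1 -195.     5.4]
(300, 180) [633.5  22.   27.3]
(208, 238) [466.5 291.1  -4.5]
(425, 238) [ 470.  -318.9   92.6]
(182, 160) [690.8 359.2  33.9]
(250, 260) [402.  168.8  -7.3]
[271  71  60  20 837] [[894.9000244140625, -68.30000305175781], [947.7000122070312, -68.4000015258789], [947.7999877929688, 102.9000015258789], [895.0, 103.0]]
[ 216  125  159   30 1685] [[703.0999755859375, -190.89999389648438], [734.0, -194.6999969482422], [790.7000122070312, 259.1000061035156], [759.7000122070312, 262.8999938964844]]
[167 141  31  46 819] [[613.5999755859375, 399.5], [613.7000122070312, 317.0], [743.2000122070312, 317.1000061035156], [743.0999755859375, 399.6000061035156]]
[ 253  172   34   55 1339] [[498.70001220703125, 59.599998474121094], [653.5, 59.099998474121094], [653.7999877929688, 153.3000030517578], [498.8999938964844, 153.8000030517578]]
[ 292  172   38   56 1418] [[495.5, -63.70000076293945], [653.2999877929688, -64.4000015258789], [653.7999877929688, 39.0], [495.8999938964844, 39.70000076293945]]
95 [416 227  25  24 476] (465.9499206542969, -328.2239685058594) 33.64519119262695
95 [195 229  19  18 180] (469.3157653808594, 278.4023132324219) 25.046812057495117
52 [189 220  36  35 688] (469.49029541015625, 279.60467529296875) 50.52448654174805
52 [411 225  11  23  34] (465.14215087890625, -293.9517822265625) 8.50969409942627
[[ 9.25000e-01  3.79000e-01 -0.00000e+00  2.46315e+02]
 [ 3.79000e-01 -9.25000e-01  1.00000e-03 -6.01101e+02]
 [ 0.00000e+00 -1.00000e-03 -1.00000e+00  2.30715e+02]
 [ 0.00000e+00  0.00000e+00  0.00000e+00  1.00000e+00]]
```

Request:
drive_tool(
  series=[
    [[8.3,-7.4,0,4.9,1],[8.3,-7.4,0,4.9,1],[8.3,-7.4,0,4.9,1],[8.3,-7.4,0,4.9,1],[8.3,-7.4,0,4.9,1],[8.3,-7.4,0,4.9,1],[8.3,-7.4,0,4.9,1],[8.3,-7.4,0,4.9,1]],
  ],
)

```text
time_s: 1.1
tool_pos: [442.4, -198.5, 231.2]
orientation: [-3.135, 0.189, 0.0]
ft_force: [0.2, -1.0, 0.7]
gripper_width: 0.001
gripper_force: 0.0
```

Request:
drive_tool(
  series=[
    [[-0.4,-8.3,0,0,1],[-0.4,-8.3,0,0,1],[-0.4,-8.3,0,0,1],[-0.4,-8.3,0,0,1],[-0.4,-8.3,0,0,1],[-0.4,-8.3,2,0,1],[-0.4,-8.3,4,0,1],[-0.4,-8.3,4,0,1]],
  ],
)

```text
time_s: 2.1
tool_pos: [465.6, 129.2, 68.7]
orientation: [3.135, -0.194, -0.004]
ft_force: [0.1, -0.7, 0.9]
gripper_width: -0.003
gripper_force: 0.0
```

Request:
drive_tool(
  series=[
    [[0,0,1.4,0,1],[0,0,1.4,0,1],[0,0,1.4,0,1]],
  ],
)

```text
time_s: 2.48
tool_pos: [467.3, 129.4, 16.5]
orientation: [-3.135, 0.196, -0.001]
ft_force: [-0.8, -0.1, -0.2]
gripper_width: -0.003
gripper_force: 0.0
```

Request:
drive_tool(
  series=[
    [[0.3,0,0,0,1],[0.5,0,0,0,1],[0.7,0,0,0,1],[0.9,0,0,0,1],[1.1,0,0,0,1],[1.3,0,0,0,1],[1.3,0,0,0,1],[0.8,0,0,0,1]],
  ],
)

```text
time_s: 3.48
tool_pos: [500.7, 125.8, 16.3]
orientation: [-3.135, 0.196, -0.006]
ft_force: [-0.2, -0.7, 0.0]
gripper_width: 0.001
gripper_force: 0.0
```

```bash
cat > stand.py <<'E'
from h import *
import sys
p,d=robot.capture("top")
cv2.imwrite(f"pics/top_{sys.argv[1]}.png",p[:,:,::-1])
P=cloud("top",d)
# rail frame from first measurement
a=0.1243; n=np.array([np.cos(a),-np.sin(a)]); t=np.array([np.sin(a),np.cos(a)]); f0=np.array([731.4,36.0])
m=sel(P,18,42,440,790,-120,220)&(p.max(2)<120)&(p[...,2].astype(int)-p[...,0]<40)
uv=np.argwhere(cv2.morphologyEx(m.astype(np.uint8),cv2.MORPH_OPEN,np.ones((2,2))))[:,::-1]
W=onplane("top",uv,30)[:,:2]
rc=cv2.minAreaRect(W.astype(np.float32)); b=cv2.boxPoints(rc)
print("rect",np.round(rc[0],1),np.round(rc[1],1))
for q in sorted(b.tolist(),key=lambda q:-q[0]): print(np.round(q,1),"gap %.1f along %.1f"%((f0-q)@n,(q-f0)@t))
s=robot.state();print(s["tool_pos"].round(1),s["ft_force"].round(1),s["time_s"])
E
python3 stand.py 1
```

```text
Traceback (most recent call last):
  File "stand.py", line 10, in <module>
    W=onplane("top",uv,30)[:,:2]
      ~~~~~~~^^^^^^^^^^^^^
  File "h.py", line 11, in onplane
    q,T=rays(n,uv,T); d=q@T[:3,:3].T; o=T[:3,3]
        ~~~~^^^^^^^^
  File "h.py", line 6, in rays
    q=cv2.undistortPoints(np.float64(uv).reshape(-1,1,2),c["camera_matrix"],c["distortion"])[:,0]
      ~~~~~~~~~~~~~~~~~~~^^^^^^^^^^^^^^^^^^^^^^^^^^^^^^^^^^^^^^^^^^^^^^^^^^^^^^^^^^^^^^^^^^^
cv2.error: OpenCV(4.12.0) /io/opencv/modules/calib3d/src/undistort.dispatch.cpp:347: error: (-215:Assertion failed) CV_IS_MAT(_src) && CV_IS_MAT(_dst) && (_src->rows == 1 || _src->cols == 1) && (_dst->rows == 1 || _dst->cols == 1) && _src->cols + _src->rows - 1 == _dst->rows + _dst->cols - 1 && (CV_MAT_TYPE(_src->type) == CV_32FC2 || CV_MAT_TYPE(_src->type) == CV_64FC2) && (CV_MAT_TYPE(_dst->type) == CV_32FC2 || CV_MAT_TYPE(_dst->type) == CV_64FC2) in function 'cvUndistortPointsInternal'
```

View pics/top_1.png

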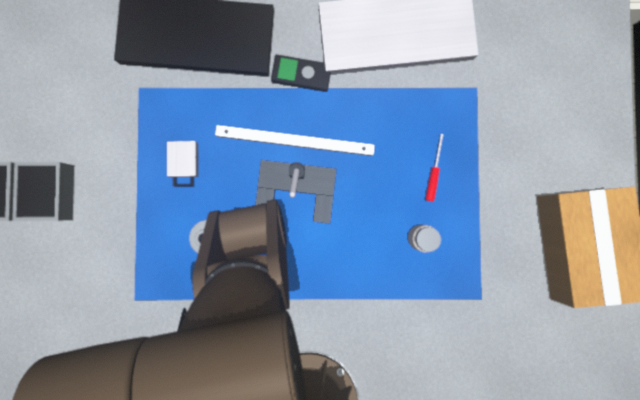

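The stand has turned clockwise: its back edge now runs from (260,160) to (336,168), close to the rail's slope. The arm hides the left foot.

```bash
python3 - <<'E'
import re
s=open('stand.py').read()
s=re.sub(r"m=sel.*\n", '''pi=p.astype(int); m=(pi.max(2)<130)&(abs(pi[...,2]-pi[...,0])<40)&sel(P,15,45,440,790,-130,230)
print(m.sum(), sel(P,15,45,440,790,-130,230).sum(), p[175,275], P[175,275].round(0))
''',s)
# back edge: topmost mask pixel per column -> line
i=s.index("uv=np"); j=s.index("s=robot.state")
s=s[:i]+'''l=max(range(1,(cc:=cv2.connectedComponentsWithStats(m.astype(np.uint8)))[0]),key=lambda k:cc[2][k,4])
m=cc[1]>0
top=np.array([(c,np.argmax(m[:,c])-.5) for c in range(640) if m[:,c].sum()>8],float)
W=onplane("top",top,30)[:,:2]
q=W[(W[:,1]>W[:,1].min()+8)&(W[:,1]<W[:,1].max()-8)]
k=np.polyfit(q[:,1],q[:,0],1); r=q[:,0]-np.polyval(k,q[:,1]); k=np.polyfit(q[abs(r)<4,1],q[abs(r)<4,0],1)
for y in(W[:,1].max(),W[:,1].min()):
    z=np.array([np.polyval(k,y),y]); print(z.round(1),"gap %.1f along %.1f"%((f0-z)@n,(z-f0)@t))
print("yaw",-k[0])
'''+s[j:]
open('stand.py','w').write(s)
E
python3 stand.py 2
```

```text
109 3941 [114 121 133] [648.  94.  25.]Traceback (most recent call last):
  File "stand.py", line 13, in <module>
    W=onplane("top",top,30)[:,:2]
      ~~~~~~~^^^^^^^^^^^^^^
  File "h.py", line 11, in onplane
    q,T=rays(n,uv,T); d=q@T[:3,:3].T; o=T[:3,3]
        ~~~~^^^^^^^^
  File "h.py", line 6, in rays
    q=cv2.undistortPoints(np.float64(uv).reshape(-1,1,2),c["camera_matrix"],c["distortion"])[:,0]
      ~~~~~~~~~~~~~~~~~~~^^^^^^^^^^^^^^^^^^^^^^^^^^^^^^^^^^^^^^^^^^^^^^^^^^^^^^^^^^^^^^^^^^^
cv2.error: OpenCV(4.12.0) /io/opencv/modules/calib3d/src/undistort.dispatch.cpp:347: error: (-215:Assertion failed) CV_IS_MAT(_src) && CV_IS_MAT(_dst) && (_src->rows == 1 || _src->cols == 1) && (_dst->rows == 1 || _dst->cols == 1) && _src->cols + _src->rows - 1 == _dst->rows + _dst->cols - 1 && (CV_MAT_TYPE(_src->type) == CV_32FC2 || CV_MAT_TYPE(_src->type) == CV_64FC2) && (CV_MAT_TYPE(_dst->type) == CV_32FC2 || CV_MAT_TYPE(_dst->type) == CV_64FC2) in function 'cvUndistortPointsInternal'
```

```bash
sed -i 's/<130/<175/; /^print(m.sum/d' stand.py; python3 stand.py 2
```

```text
[689.2 145.2] gap 55.4 along 103.2
[665.4 -75.9] gap 51.6 along -119.3
yaw -0.10753611982752005
[498.7 125.8  16. ] [ 0.6 -0.3 -0.2] 3.625
```

Request:
drive_tool(
  series=[
    [[0,1.5,0,0,1],[0,3,0,0,1],[0,4,0,0,1],[0,4,0,0,1],[0.3,4,0,0,1],[0.5,4,0,0,1],[0.7,4,0,0,1],[0.9,4,0,0,1]],
  ],
)

```text
time_s: 4.62
tool_pos: [512.7, -36.5, 15.0]
orientation: [-3.136, 0.192, 0.007]
ft_force: [-10.6, -4.0, 6.3]
gripper_width: 0.004
gripper_force: 5.1
```

Request:
drive_tool(
  series=[
    [[0.2,0,0,0,1],[0.4,0,0,0,1],[0.4,0,0,0,1],[-0.5,0,0,0,1],[-0.5,0,0,0,1]],
  ],
)

```text
time_s: 5.25
tool_pos: [492.3, -33.9, 15.1]
orientation: [-3.135, 0.193, 0.004]
ft_force: [1.2, 0.9, 0.2]
gripper_width: -0.004
gripper_force: 0.0
```

```bash
python3 stand.py 3
```

```text
[698.4 148.5] gap 46.7 along 107.6
[698.2 -64.5] gap 20.5 along -103.9
yaw -0.001308913708929098
[494.3 -34.2  15.3] [ 1.2 -0.1  0.1] 5.3
```

Request:
drive_tool(
  series=[
    [[-0.2,-1.5,0,0,1],[-0.2,-3,0,0,1],[-0.2,-4,0,0,1],[-0.2,-4.1,0,0,1],[0.1,-4.1,0,0,1],[0.3,-4.1,0,0,1],[0.5,-4.1,0,0,1],[0.7,-4.1,0,0,1]],
  ],
)

```text
time_s: 6.3
tool_pos: [541.3, 123.3, 15.0]
orientation: [3.135, -0.198, -0.006]
ft_force: [-9.7, 5.9, 5.1]
gripper_width: 0.002
gripper_force: 4.9
```

Request:
drive_tool(
  series=[
    [[0.2,0,0,0,1],[0.4,0,0,0,1],[0.6,0,0,0,1],[0.6,0,0,0,1],[0,0,0,0,1],[0,0,0,0,1]],
  ],
)

```text
time_s: 7.05
tool_pos: [541.3, 123.6, 15.2]
orientation: [3.135, -0.196, -0.002]
ft_force: [0.1, -0.2, -0.9]
gripper_width: 0.001
gripper_force: 0.0
```

```bash
python3 stand.py 4
```

```text
[736.8 134.1] gap 6.8 along 98.0
[712.3 -81.9] gap 4.3 along -119.4
yaw -0.11315294770532916
[542.6 123.7  15.4] [ 0.5 -0.4  0.4] 7.1
```

Request:
drive_tool(
  series=[
    [[0,1.5,0,0,1],[0,3,0,0,1],[0,4.1,0,0,1],[0,4.1,0,0,1],[0.4,4.1,0,0,1],[0.6,4.1,0,0,1],[0.65,4.1,0,0,1],[0.7,4.1,0,0,1]],
  ],
)

```text
time_s: 8.1
tool_pos: [548.6, -40.7, 15.0]
orientation: [-3.136, 0.192, 0.007]
ft_force: [-14.4, -2.5, 10.6]
gripper_width: -0.001
gripper_force: 6.9
```

```bash
python3 stand.py 5
```

```text
[736.6 139.7] gap 7.7 along 103.5
[716.2 -81.9] gap 0.5 along -118.9
yaw -0.09220929555922673
[548.9 -40.8  15. ] [-9.1 -1.6  5.5] 8.15
```

Request:
drive_tool(
  series=[
    [[-0.6,0,0,0,1],[-0.6,-2,0,0,1],[-0.6,-4.1,0,0,1],[-0.6,-4.1,0,0,1],[-0.2,-4.1,0,0,1],[0,-4.1,0,0,1],[0.1,-4.1,0,0,1],[0.15,-4.1,0,0,1]],
  ],
)

```text
time_s: 9.15
tool_pos: [573.2, 119.6, 14.7]
orientation: [3.135, -0.197, -0.011]
ft_force: [-24.7, 15.8, 16.4]
gripper_width: 0.001
gripper_force: 12.9
```

Request:
drive_tool(
  series=[
    [[0.1,0,0,0,1],[0.2,0,0,0,1],[0.2,0,0,0,1]],
  ],
)

```text
time_s: 9.52
tool_pos: [573.1, 118.5, 13.8]
orientation: [3.133, -0.197, -0.032]
ft_force: [-52.4, 18.8, 35.8]
gripper_width: 0.0
gripper_force: 27.9
```

```bash
python3 stand.py 6
```

```text
[743.5 125.6] gap -0.9 along 90.4
[715.7 -87.7] gap 0.3 along -124.7
yaw -0.13038414016643637
[573.1 118.5  13.8] [-53.4  17.1  33.9] 9.575
```

Request:
drive_tool(
  series=[
    [[-0.3,0,0,0,1],[-0.9,0,0,0,1],[-0.9,2,0,0,1],[-0.9,4.1,0,0,1],[-0.9,4.1,0,0,1],[-0.5,4.1,0,0,1],[-0.3,4.1,0,0,1],[-0.2,4.1,0,0,1]],
  ],
)

```text
time_s: 10.58
tool_pos: [552.9, -42.2, 14.7]
orientation: [-3.135, 0.194, 0.011]
ft_force: [-27.4, -3.9, 17.9]
gripper_width: -0.001
gripper_force: 12.9
```

```bash
python3 stand.py 7
```

```text
[-338.8  136.8] gap 1074.4 along -32.7
[792.1 -84.8] gap -75.2 along -112.4
yaw 5.102573443700729
[552.8 -42.   14.6] [-16.2  -7.3   8.7] 10.625stand.py:14: RankWarning: Polyfit may be poorly conditioned
  k=np.polyfit(q[:,1],q[:,0],1); r=q[:,0]-np.polyval(k,q[:,1]); k=np.polyfit(q[abs(r)<4,1],q[abs(r)<4,0],1)
```

Request:
drive_tool(
  series=[
    [[-1,0,0,0,1],[-1.2,0,-1.5,0,1],[-1.5,0,-3,0,0],[-1.5,-1.5,-4.5,0,-1],[-2,-3,-4.5,0,-1],[-2.5,-4.5,-4.5,0,-1],[-3,-6,-4.5,0,-1],[-3,-6.5,-4.5,0,-1]],
  ],
)

```text
time_s: 11.62
tool_pos: [468.2, 233.8, 195.7]
orientation: [-3.135, 0.19, -0.001]
ft_force: [0.0, -0.2, 0.3]
gripper_width: 0.998
gripper_force: 0.0
```

```bash
cat > look.py <<'E'
from h import *
import sys
p,d=robot.capture("top"); cv2.imwrite("pics/t8.png",cv2.resize(p[100:250,180:400,::-1],None,fx=3.6,fy=3.6,interpolation=cv2.INTER_CUBIC))
s=robot.state();T=toolT(s)@robot.camera_params("wrist")["T_tool_cam"]
w,wd=robot.capture("wrist");cv2.imwrite("pics/w8.png",w[:,:,::-1])
print(s["tool_pos"].round(1))
P=cloud("wrist",wd,T)
for z0,z1,z in((87,103,95),(44,60,52)):
    m=sel(P,z0,z1,400,550,200,350)
    W=P[m][:,:2].astype(np.float32); c,r=cv2.minEnclosingCircle(W);print(z,m.sum(),c,r,np.median(P[m][:,2]))
E
python3 look.py
```

```text
[468.9 236.8 195.8]
95 2096 (470.7281188964844, 282.37396240234375) 24.96758460998535 94.32256529560847
52 5799 (470.4623107910156, 282.8605651855469) 50.135101318359375 51.514130804295235
```

View pics/t8.png

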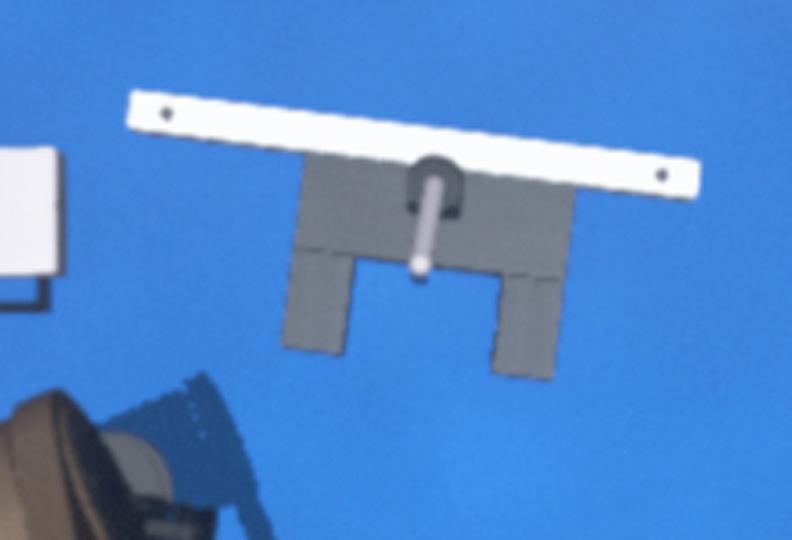

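View pics/w8.png

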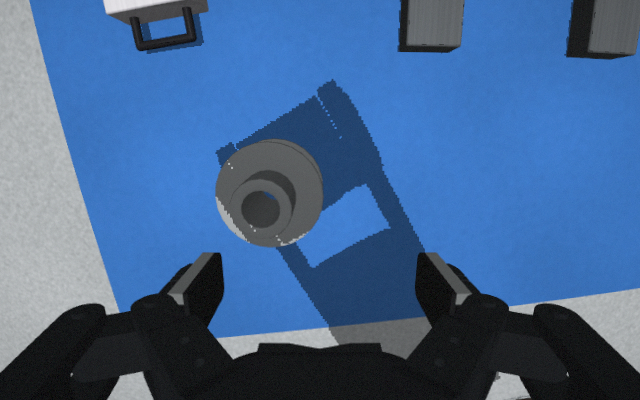

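The crop shows the stand's back edge flush along the rail, with the peg tip at crop (420,263), which is top-view pixel (296.7,173). In the wrist view the reel's hub is at about (262,207), undisturbed, and the fingers are open.

Request:
drive_tool(
  series=[
    [[-0.1,-1.1,0,0,-1],[-0.1,-1.1,1,0,-1],[-0.1,-1.1,2,0,-1],[-0.1,-1.1,2.8,0,-1],[-0.1,-1.1,3.4,0,-1],[-0.1,-1.1,3.4,0,-1]],
  ],
)

```text
time_s: 12.48
tool_pos: [469.7, 274.0, 57.9]
orientation: [3.134, -0.194, -0.004]
ft_force: [0.3, 0.1, 0.1]
gripper_width: 0.998
gripper_force: 0.0
```

Request:
drive_tool(
  series=[
    [[0,0,0,0,1],[0,0,0,0,1],[0,0,0,0,1],[0,0,0,0,1],[0,0,0,0,1],[0,0,0,0,1]],
  ],
)

```text
time_s: 13.22
tool_pos: [471.7, 275.0, 61.0]
orientation: [-3.134, 0.195, -0.004]
ft_force: [-1.6, 2.4, 12.6]
gripper_width: 0.573
gripper_force: 59.9
```

Run:
```python
from h import *
p,d=robot.capture("top");P=cloud("top",d)
m=sel(P,150,225,540,720,-30,80);W=P[m];W=W[np.argsort(W[:,0])]
print(len(W),W[:6].round(1),W[-6:].round(1))
print("tip ray",onplane("top",[(296.7,173.0)],210))
c,r=cv2.minAreaRect(P[m][:,:2].astype(np.float32))[:2];print(c,r)
k=np.linalg.svd(P[m]-P[m].mean(0))[2][0];print(P[m].mean(0),k)
w,wd=robot.capture("wrist");cv2.imwrite("pics/w9.png",w[:,:,::-1])
```

```text
137 [[632.1  26.  214.1]
 [632.1  23.6 213.2]
 [632.2  28.6 213. ]
 [632.2  31.  212.9]
 [634.3  28.5 216.6]
 [634.7  31.1 212.1]] [[692.5  19.7 151.9]
 [692.6  14.5 151. ]
 [694.6  22.2 156.1]
 [695.2  19.7 151.5]
 [695.2  17.1 151.2]
 [695.3  25.  151.2]]
tip ray [[637.41026233  26.89454362 210.        ]]
(663.7530517578125, 24.414087295532227) (15.481224060058594, 64.33782196044922)
[662.22299281  24.27381368 187.211716  ] [-0.66288245  0.08933704  0.74337457]
```

Request:
drive_tool(
  series=[
    [[0,0,-1,0,1],[0,0,-2,0,1],[0,0,-3,0,1],[0,0,-4,0,1],[0,0,-5,0,1],[0.5,0.5,-6,0,1],[1.2,1.2,-6,0,1],[1.9,2,-6,0,1]],
  ],
)

```text
time_s: 14.32
tool_pos: [536.8, 184.8, 300.8]
orientation: [-3.135, 0.194, -0.003]
ft_force: [-0.2, 0.1, -2.5]
gripper_width: 0.57
gripper_force: 63.1
```

Request:
drive_tool(
  series=[
    [[0.7,0.8,0,0,1],[1.4,1.6,0,0,1],[2,2.4,0,0,1],[2.5,3,0,0,1],[3,3.6,0,0,1],[3,3.6,0,0,1],[3,3.6,0,0,1]],
  ],
)

```text
time_s: 15.2
tool_pos: [636.9, 28.0, 299.6]
orientation: [-3.135, 0.196, 0.0]
ft_force: [-1.0, 0.7, -1.8]
gripper_width: 0.575
gripper_force: 63.1
```

Run:
```python
from h import *
s=robot.state();T=toolT(s)@robot.camera_params("wrist")["T_tool_cam"]
print(s["tool_pos"],s["gripper_width"])
w,wd=robot.capture("wrist");q,d2=robot.capture("scene")
a=w[:,:,::-1];b=cv2.resize(q[100:260,240:480,::-1],None,fx=2.4,fy=2.4)
cv2.imwrite("pics/w10.png",np.vstack([cv2.resize(a,(320,200)),cv2.resize(b,(320,213))]).repeat(1,0))
cv2.imwrite("pics/w10.png",cv2.resize(np.vstack([cv2.resize(a,(400,250)),cv2.resize(b,(400,267))]),None,fx=1.1,fy=1.1))
P=cloud("scene",d2)
z=s["tool_pos"][2]-61
for lo,hi in((z-5,z+20),(z+20,z+44),(z+46,z+60)):
    m=sel(P,lo,hi,550,760,-80,140);print(round(lo),m.sum(),P[m].min(0).round(),P[m].max(0).round() if m.sum() else 0)
C=cloud("wrist",wd,T); tx=toolT(s)[:3,0]
D=(C-s["tool_pos"])@toolT(s)[:3,:3]
m=(wd>0)&(abs(D[...,0])<70)&(abs(D[...,1])<60)&(D[...,2]>0)&(D[...,2]<30);print("flange in tool",m.sum(),D[m].min(0).round(1),D[m].max(0).round(1),np.median(D[m],0).round(1))
m=(wd>0)&(abs(D[...,0])<60)&(abs(D[...,1])<18)&(D[...,2]>-45)&(D[...,2]<-25);print("hub",m.sum(),D[m].min(0).round(1),D[m].max(0).round(1))
```

```text
[636.89966549  27.95442409 299.57563602] 0.5752935170115551
234 493 [622. -22. 237.] [685.  77. 252.]Traceback (most recent call last):
  File "<stdin>", line 11, in <module>
    return umr_minimum(a, axis, None, out, keepdims, initial, where)
ValueError: zero-size array to reduction operation minimum which has no identity
```

View pics/w10.png

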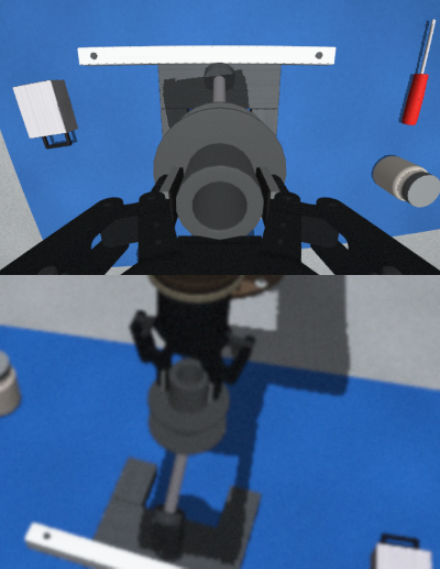

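The reel is held upright above the peg, and its axis is within 1–2 mm of the TCP. In the wrist view (top half) the peg and rail are ahead, with the stand flush.

Request:
drive_tool(
  series=[
    [[0.1,0,0.3,0,1],[0.1,0,0.6,0,1],[0.1,0,0.85,0,1],[0.1,0,0.85,0,1],[0.1,0,0.95,0,1],[0.1,0,1.05,0,1],[0.1,0,1.05,0,1]],
  ],
)

```text
time_s: 16.18
tool_pos: [642.1, 27.2, 257.5]
orientation: [-3.135, 0.195, -0.003]
ft_force: [4.3, -0.9, -1.4]
gripper_width: 0.574
gripper_force: 63.1
```

Request:
drive_tool(
  series=[
    [[0,0,0.05,0,1],[-0.02,0,0.1,0,1],[-0.05,0,0.15,0,1],[-0.05,0,0.15,0,1]],
  ],
)

```text
time_s: 16.68
tool_pos: [641.0, 27.5, 252.7]
orientation: [-3.135, 0.195, -0.006]
ft_force: [6.3, 0.1, 5.8]
gripper_width: 0.574
gripper_force: 62.7
```

Request:
drive_tool(
  series=[
    [[0.05,0,0.05,0,1],[0.05,0,0.1,0,1],[0.05,0,0.15,0,1],[0.05,0,0.2,0,1],[0.05,0,0.2,0,1]],
  ],
)

```text
time_s: 17.3
tool_pos: [642.8, 27.2, 247.0]
orientation: [-3.135, 0.195, -0.008]
ft_force: [-6.6, -0.6, 34.6]
gripper_width: 0.575
gripper_force: 64.8
```

Request:
drive_tool(
  series=[
    [[-0.05,0,0.03,0,1],[-0.1,0,0.07,0,1],[-0.12,0,0.1,0,1],[-0.15,0,0.15,0,1],[-0.15,0,0.15,0,1]],
  ],
)

```text
time_s: 17.92
tool_pos: [636.0, 27.8, 238.9]
orientation: [3.135, -0.195, 0.004]
ft_force: [-2.4, -1.7, 9.2]
gripper_width: 0.57
gripper_force: 60.0
```

Run:
```python
from h import *
s=robot.state();print(s["moment"].round(2))
w,wd=robot.capture("wrist");q,d2=robot.capture("scene")
a=w[:,:,::-1];b=cv2.resize(q[100:260,240:480,::-1],None,fx=2.4,fy=2.4)
cv2.imwrite("pics/w11.png",cv2.resize(np.vstack([cv2.resize(a,(400,250)),cv2.resize(b,(400,267))]),None,fx=1.1,fy=1.1))
```

```text
[-0.24 -0.5   0.19]
```

View pics/w11.png

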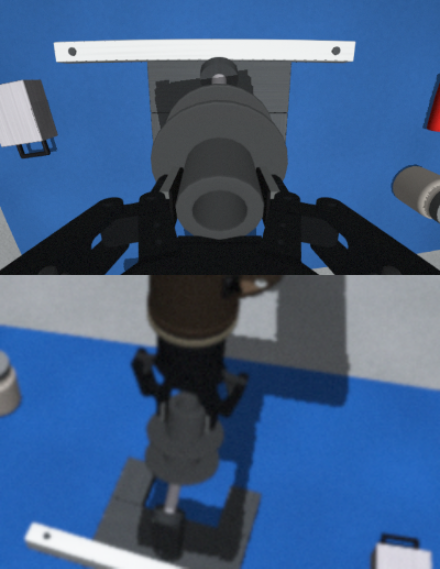

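The reel is tilting onto the peg: its hub leans back in both views, and the stand is still flush.

Request:
drive_tool(
  series=[
    [[-0.05,0,0.05,0,1],[-0.1,0,0.1,0,1],[-0.15,0,0.15,0,1],[-0.2,0,0.2,0,1],[-0.25,0,0.25,0,1],[-0.25,0,0.25,0,1]],
  ],
)

```text
time_s: 18.77
tool_pos: [626.5, 29.2, 228.2]
orientation: [-3.135, 0.195, -0.004]
ft_force: [4.6, -0.9, 5.4]
gripper_width: 0.57
gripper_force: 61.0
```

Request:
drive_tool(
  series=[
    [[-0.02,0,0.07,0,1],[-0.05,0,0.13,0,1],[-0.1,0,0.2,0,1],[-0.15,0,0.25,0,1],[-0.17,0,0.3,0,1],[-0.17,0,0.3,0,1]],
  ],
)

```text
time_s: 19.52
tool_pos: [619.5, 30.1, 215.8]
orientation: [-3.135, 0.195, -0.003]
ft_force: [3.8, 0.4, 3.3]
gripper_width: 0.561
gripper_force: 61.0
```

Run:
```python
from h import *
w,wd=robot.capture("wrist");q,d2=robot.capture("scene")
a=w[:,:,::-1];b=cv2.resize(q[100:260,240:480,::-1],None,fx=2.4,fy=2.4)
cv2.imwrite("pics/w12.png",cv2.resize(np.vstack([cv2.resize(a,(400,250)),cv2.resize(b,(400,267))]),None,fx=1.1,fy=1.1))
```

```text
(no output)
```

View pics/w12.png

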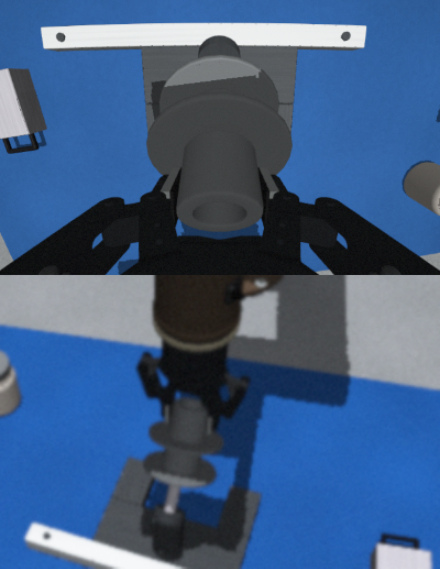

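The reel is now almost in line with the peg and well threaded. Next I slide it down along the peg.

Request:
drive_tool(
  series=[
    [[0.05,0,0.12,0,1],[0.15,0,0.24,0,1],[0.25,0,0.36,0,1],[0.35,0,0.48,0,1],[0.45,0,0.6,0,1],[0.55,0,0.72,0,1],[0.55,0,0.72,0,1]],
  ],
)

```text
time_s: 20.5
tool_pos: [641.8, 27.3, 186.6]
orientation: [-3.135, 0.195, -0.003]
ft_force: [8.8, -0.0, -0.3]
gripper_width: 0.56
gripper_force: 61.6
```

Request:
drive_tool(
  series=[
    [[0.08,0,0,0,1],[0.08,0,0,0,0.1],[0.08,0,0,0,-0.5],[0.08,0,0,0,-1],[0.08,0,0,0,-1],[0.08,0,0,0,-1]],
  ],
)

```text
time_s: 21.25
tool_pos: [643.6, 27.0, 186.5]
orientation: [3.136, -0.195, -0.0]
ft_force: [-0.0, -0.2, 0.9]
gripper_width: 1.001
gripper_force: 0.0
```

Request:
drive_tool(
  series=[
    [[0,0,-0.7,0,-1],[0,0,-1.5,0,-1],[0,0,-2.5,0,-1],[-1,0,-3.5,0,-1],[-2,0,-3.5,0,-1],[-3.5,0,-3.5,0,-1],[-4,3,-3.5,0,-1],[-4,4,-3.5,0,-1]],
  ],
)

```text
time_s: 22.25
tool_pos: [472.2, -76.9, 327.0]
orientation: [3.136, -0.19, 0.002]
ft_force: [0.9, -0.9, -0.2]
gripper_width: 1.004
gripper_force: 0.0
```

Run:
```python
from h import *
s=robot.state();print(s["tool_pos"],s["ft_force"].round(1),s["time_s"])
w,wd=robot.capture("top");q,d2=robot.capture("scene")
a=cv2.resize(w[100:250,190:390,::-1],(400,300),interpolation=cv2.INTER_CUBIC);b=cv2.resize(q[120:270,270:470,::-1],(400,300),interpolation=cv2.INTER_CUBIC)
cv2.imwrite("pics/w13.png",np.hstack([a,b]))
P=cloud("top",w if 0 else d2*0+robot.capture("top")[1])
m=sel(P,140,250,560,760,-60,100);print(P[m].min(0),P[m].max(0))
```

```text
[472.19803837 -76.88262073 327.02557981] [ 0.9 -0.9 -0.2] 22.25
[619.35307023 -27.71327861 140.13916146] [734.56943783  72.00416347 218.00877611]
```

View pics/w13.png

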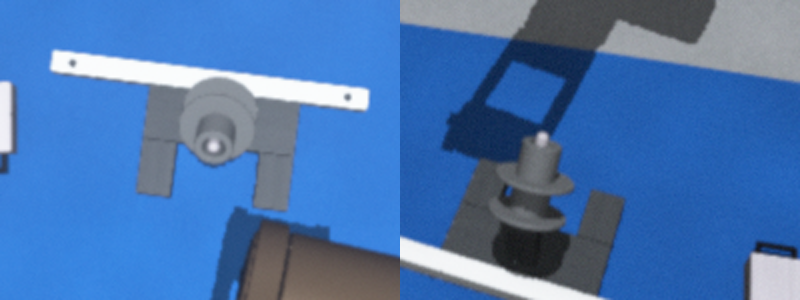

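The reel is on the peg with the tip showing beyond the hub, about 15 mm, so it looks seated. The stand looks flush, and I'll check that numerically.

Run:
```python
from h import *
p,d=robot.capture("top");p=p.astype(int)
a=0.1243;n=np.array([np.cos(a),-np.sin(a)]);t=np.array([np.sin(a),np.cos(a)]);f0=np.array([731.4,36.])
blue=(p[...,2]-p[...,0])>60
for c in(268,271,274,332,334,336):
    r=np.arange(135,206);k=p[r,c].min(1)
    run=r[~blue[r,c]]; W=onplane("top",[(c,x) for x in run],30)[:,:2]
    g=[round(float((w-f0)@n),1) for w in W]
    e=[(x,tuple(p[x,c])) for x in run if abs((onplane("top",[(c,x)],30)[0,:2]-f0)@n)<9]
    print(c,"front edge",g[0],g[-1],"contig",len(run)==run[-1]-run[0]+1,e)
P=cloud("top",d); ax=np.array([-.643*.9925,.643*.12,.766]);seat=np.array([701,20.5,130.])
m=sel(P,130,250,560,760,-60,100);u=(P[m]-seat)@ax;rr=np.linalg.norm(P[m]-seat-u[:,None]*ax,axis=1)
print("flange plane u",np.round(np.percentile(u[(rr>32)&(rr<48)],[10,50,90]),1),"hub end",np.percentile(u[(rr>16)&(rr<24)],[90,98]).round(1))
```

```text
268 front edge 22.3 -155.4 contig True [(np.int64(140), (np.int64(248), np.int64(250), np.int64(251))), (np.int64(141), (np.int64(229), np.int64(233), np.int64(236))), (np.int64(142), (np.int64(163), np.int64(171), np.int64(181))), (np.int64(143), (np.int64(119), np.int64(128), np.int64(138))), (np.int64(144), (np.int64(110), np.int64(119), np.int64(131))), (np.int64(145), (np.int64(108), np.int64(118), np.int64(129)))]
271 front edge 23.3 -154.3 contig True [(np.int64(140), (np.int64(250), np.int64(251), np.int64(252))), (np.int64(141), (np.int64(241), np.int64(244), np.int64(247))), (np.int64(142), (np.int64(179), np.int64(186), np.int64(193))), (np.int64(143), (np.int64(118), np.int64(126), np.int64(137))), (np.int64(144), (np.int64(109), np.int64(117), np.int64(129))), (np.int64(145), (np.int64(108), np.int64(116), np.int64(129))), (np.int64(146), (np.int64(110), np.int64(118), np.int64(131)))]
274 front edge 24.4 -153.3 contig True [(np.int64(141), (np.int64(245), np.int64(248), np.int64(249))), (np.int64(142), (np.int64(202), np.int64(209), np.int64(216))), (np.int64(143), (np.
[... 922 characters left out ...]
, np.int64(138), np.int64(148))), (np.int64(152), (np.int64(115), np.int64(122), np.int64(136))), (np.int64(153), (np.int64(113), np.int64(120), np.int64(133)))]
336 front edge 32.0 -77.2 contig True [(np.int64(148), (np.int64(250), np.int64(252), np.int64(252))), (np.int64(149), (np.int64(244), np.int64(247), np.int64(249))), (np.int64(150), (np.int64(188), np.int64(196), np.int64(203))), (np.int64(151), (np.int64(126), np.int64(133), np.int64(145))), (np.int64(152), (np.int64(114), np.int64(125), np.int64(137))), (np.int64(153), (np.int64(115), np.int64(122), np.int64(135))), (np.int64(154), (np.int64(112), np.int64(120), np.int64(132)))]
flange plane u [ 2.3 47.4 51.3] hub end [93.2 95.5]
```

There is no blue gap at either end of the back edge. The hub's end is 95 mm from the seat, so the reel is fully seated.

```bash
python3 -c "
from rig import robot
print(robot.finish_job())"
```

```text
the job is handed in; nothing more can be done
None
```

The job is handed in. My last camera check showed the stand flush against the rail, the reel fully seated on the peg and released, and the arm clear, but the hand-in returned no verdict.

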